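# Set a cam at the top of its lift with a dial indicator

## Task

Push the dial indicator's carriage fully home against its stops so that its sprung plunger bears on the cam, then turn the cam by its crank pin, watching the needle, until the cam's highest point - the main lobe, not the lower second one - presses the plunger in as far as it goes. Leave it standing there, with the carriage still home, and do not disturb the loose things round about.

Things in the scene. Friction and masses are not known exactly. Their poses are not given: they have to be found in the camera images.
- fixture: Checking fixture, fixed to the worktop: aluminium base plate 140 (own x) x 350 (own y) x 12 mm. Origin on the worktop, plate from own y -160 to +190 mm, x -70 to +70; own z up. The cam's upright spindle stands at own (0, -80) mm; the dial indicator's carriage slides along own y on a rail at x = 0, towards own -y to press its plunger on the cam. Nothing on it is higher than 92 mm.
- spindle_axis (a point): Point on the cam's upright turning axis at the top face of the turning plate, 46 mm above the worktop. The plate is a round aluminium disc 132 mm across, 8 mm thick; it turns endlessly either way with stiff friction (0.09 N m, 2 to 3 N at the pin) and stays where it is left. A hub nut 20 mm across rises to 53 mm on the axis.
- cam_middle (a point): Middle of the steel cam on its turning axis, 28 mm above the worktop. The cam, 16 mm thick, is hidden under the turning plate and clamped to it at an angle that differs each time: round, of 55 mm radius, with a main lobe reaching 63 mm from the axis and a lower lobe reaching 59 mm, 149 degrees anticlockwise of it seen from above. Each rounded lobe spans about 55 degrees either side of its top.
- crank_pin (a point): Axis of the upright black crank pin that stands on the turning plate, 42 mm from the spindle axis; the point is 70 mm above the worktop. The pin is 14 mm in diameter, from 49 to 92 mm above the worktop; its sleeve spins freely. It can be pushed round with closed fingers from above or held loosely.
- push_face (a point): Centre of the flat outer face of the carriage's upright push plate (44 mm wide across own x, 14 mm thick, top 75 mm and foot 21 mm above the worktop; the point is 50 mm up). The face looks along the fixture's +y; push it along the fixture's -y. The carriage slides with about 5 N of friction and stays where it is left.
- carriage (a joint): Position of the indicator's carriage: 0 = fully home against two stop lugs, growing to 0.06 m as it is drawn away from the cam (fixture +y). It starts 0.03 to 0.055 m out, where the plunger is clear of the cam.
- dial_centre (a point): Centre of the dial's white face, which lies flat and looks up, 40 mm above the worktop, on the carriage, 81 mm from push_face towards the cam. Dial body 56 mm across; 12 marks, the four long ones at quarter turns. The plunger reaches from it towards the spindle.
- needle (a joint): The dial's reading: angle of its black needle in rad. 0 with the plunger free (long end points at the spindle, fixture -y), turning clockwise seen from above, 0.4 rad per mm the plunger is pressed in. With the carriage home: 1.1 on the cam's round part, 2.65 at the lower lobe's top, 4.24 at the main lobe's top, 3.95 at 0.27 rad off it. Its 1 to 2.5 N spring cannot turn the cam or shift the carriage.
- forceps: Loose steel forceps, 124 mm long, 9 mm high, lying along the robot's side of the fixture; not needed.
- clear_box: Loose small clear sample box with pale lid, 55 x 77 x 65 mm, standing by the far side of the fixture; not needed.
- gel_comb: Loose clear comb, 27 x 100 x 9 mm, lying by the far side of the fixture; not needed.
- tape_roll: Loose roll of tape, 96 mm across, 25 mm high; not needed.
- spatula: Loose weighing spatula, 178 mm long, 9 mm thick; not needed.
- marker_pen: Loose marker pen, 135 mm long, 17 mm thick; not needed.

How it is judged:
On the way, in this order (a step that is already met when the one before it is completed fails the run):
1. the carriage is pushed fully home (value of joint carriage below 0.001 m), for 0.2 s.
2. the cam's main lobe is brought to the plunger (value of joint needle above 3.95 rad and value of joint carriage below 0.001 m), for 0.2 s.
At the end, for the whole second after the job is handed in: The carriage is home within 1 mm, and the needle stands above 3.95 rad, that is within about 0.7 mm of the greatest reading (4.24 rad), the main lobe at the plunger within some 0.27 rad; the six loose things are within 30 mm of where they stood (all of step 2); the robot touches nothing.
It fails at once if a loose thing nearby was pushed more than 30 mm (distance of any of forceps, clear_box, gel_comb, tape_roll, spatula, marker_pen from where it was at the start of the episode above 0.03 m).
It also fails if it takes over 51 s, if anything falls off the work surface, if the arm or the gripper's body presses on something with over 40 N, if the wrist force passes 120 N, or if a joint passes its speed limit or range.

## Robot

A 7-joint arm with a two-finger parallel gripper is mounted at the origin on a cart in front of the work surface, level with it; the furniture and walls round the work are solid. World frame = base frame: x ahead of the robot, y to its left, z up, the work surface at z = 0. Lengths are in m, angles in rad, forces in N, time in s.
With the tool pointing down it reaches from about 0.4 to 0.85 m from the base axis. Payload 6.9 kg.
Tool frame: the origin (TCP) lies midway between the tips of the shut fingers; the grasp point (between the pads) lies behind it (ctrl.pinch_z is the z of the grasp point in the tool frame, in m); z points along the fingers, y is the line along which they close (so a half turn about z gives the same grasp; the last joint's range is limited). The gripper opens to 85 mm and grips with 20 to 120 N. Pads are 22 mm wide; open, the fingers measure 114 mm over their backs; the gripper's body (76 mm by 85 mm) begins 54 mm behind the grasp point. The pads swing forward as they close: fully open they stand 13 mm farther back than shut.
Start: joints at [1.278, 0.507, -0.238, 1.5, 0.126, 1.149, -0.155], TCP at [0.243, -0.576, 0.231] pointing down, gripper open.
Joint ranges: [-3.08, 3.08], [-0.24, 2.05], [-1.43, 1.35], [0, 2.5], [-1.52, 4.66], [0.17, 1.96], [-2.89, 2.89]. Speed limits (rad/s): [2.39, 2.39, 3.14, 3.14, 3.14, 3.14, 3.14].

## Interface

Orientations are given as a unit quaternion [w, x, y, z].
In Python, from station import ctrl, get_state, vision, ticket, models gives the robot as it stands. Calls block until the motion is done:
- ctrl.movep(position, orientation): joint-space move of the TCP to a pose.
- ctrl.movel(position, frame=None, max_speed=0.15): straight line of the TCP; frame=None keeps the orientation; max_speed is the mean speed in m/s.
- ctrl.set_joints(angles): joint-space move.
- ctrl.ungrasp() and ctrl.close_gripper(force=None): open the fingers fully, or close them until they stop; force is the grip in N (None keeps the last).
- ctrl.pause(seconds).
- ctrl.ik(position, orientation): joint angles nearest the present ones, or None.
- get_state(): the state.
- vision.grab_frame(name): name is "scene" or "side" or "wrist"; returns (picture, depth): 420x560x3 uint8, blue, green, red; 420x560 float32, m along the optical axis (not along the pixel's ray), 0 where there is no reading.
- vision.camera_info(name): a dict with "mtx" (3x3 intrinsics, pixels), "R" (3x3) and "t" (3): a world point X has camera coordinates R X + t; the wrist camera has in their place "hand_eye" (4x4, takes a point from camera to tool coordinates, whose origin is the TCP and whose axes are the flange's). Camera axes: x right, y down, z forward; pixel columns grow to the right and rows downward; lengths in m; the calibration is good to about 2 mm. A picture is of the moment at which its call begins: read the wrist's pose just before it. camera_info takes no time and is no camera call.
A pose or a line that the arm cannot do raises ctrl.Unreachable and nothing moves.
- ticket.close_job(): hands the job in; it is judged then, once.
Trained networks look in the newest picture that a camera, given by its name, has taken for a name from the list of things; names that differ only in an ending like _2 or _b are one class to them, and where a whole thing is asked for, a point or a joint stands for the part that bears it (a point fixed in the world has none). Each returns a list of dicts, best first, with "p" (0 to 1); they miss things now and then, are a little off and sometimes report something else, mostly with a low value. They report only what shows in the picture. A call takes as long as a camera call.
- models.recognise(camera, target): "point" ([column, row] in pixels, amid what is visible of it).
- models.masks_of(camera, target): "mask" (420x560 bool, what is visible of it) and "point" ([column, row] in pixels, amid what is visible of it).
The state is a dict: "time": time; "qpos": joint angles; "qd": joint speeds; "tau": joint torques, N m; "tcp_pos": TCP position; "eef_rot": TCP orientation; "contact_force": force on the tool from outside, world axes, zero at the start; "wrist_torque": the same for the moment, N m; "width": finger opening in m; "gripper_force": force on a finger pad.
Only numpy, scipy, OpenCV 4.12 (cv2) and the standard library are available. Lean on these libraries where they do the work, as an engineer would, in place of code of your own. Each camera call takes 0.05 s, during which the arm holds its last target. There are 200 camera calls.

## Working session

There is one attempt and no reset: what is moved stays moved. The work goes in short steps, each a Python script; the robot and the scene stay as the last script left them, time stands still between calls to the robot, and variables do not carry over. Pictures are saved under pics/ and viewed, at most 10 in all, crops included, and the job is handed in when it is done.

```bash
mkdir -p pics; ls
cat > h.py <<'E'
import numpy as np, cv2
from station import ctrl, get_state, vision, ticket, models
def ray(cam,px):
    c=vision.camera_info(cam); K=np.array(c["mtx"]); R=np.array(c["R"]); t=np.array(c["t"]).ravel()
    d=R.T@np.linalg.inv(K)@np.array([px[0],px[1],1.]); return -R.T@t,d
def at_z(cam,px,z):
    o,d=ray(cam,px); return o+d*(z-o[2])/d[2]
def proj(cam,X):
    c=vision.camera_info(cam); p=np.array(c["mtx"])@(np.array(c["R"])@np.asarray(X,float)+np.array(c["t"]).ravel()); return p[:2]/p[2]
E
python3 - <<'E'
from h import *
ims=[]
for cam in ("scene","side"):
    im,d=vision.grab_frame(cam); cv2.imwrite(f"pics/{cam}0.png",im)
    o,_=ray(cam,(0,0)); print(cam,o.round(3))
    for n,z in (("crank_pin",.07),("dial_centre",.04),("push_face",.05),("spindle_axis",.046),("fixture",.012)):
        for r in models.recognise(cam,n)[:2]: print(n,np.round(r["point"]),round(r["p"],2),at_z(cam,r["point"],z).round(3))
print(get_state()["time"], get_state()["eef_rot"], ctrl.pinch_z)
E
```

```text
pics
scene [-0.451 -0.825  0.928]
crank_pin [318. 232.] 0.9 [ 0.495 -0.155  0.07 ]
crank_pin [258. 216.] 0.16 [0.443 0.036 0.07 ]
dial_centre [260. 215.] 0.68 [0.48  0.063 0.04 ]
push_face [259. 217.] 0.89 [0.462 0.049 0.05 ]
spindle_axis [318. 233.] 0.78 [ 0.518 -0.14   0.046]
fixture [295. 237.] 0.95 [ 0.492 -0.074  0.012]
fixture [319. 232.] 0.57 [ 0.56  -0.116  0.012]
side [ 0.316 -0.99   0.727]
crank_pin [290. 248.] 0.58 [ 0.522 -0.169  0.07 ]
dial_centre [257. 209.] 0.75 [0.482 0.048 0.04 ]
dial_centre [263. 162.] 0.53 [0.546 0.308 0.04 ]
push_face [255. 208.] 0.94 [0.476 0.035 0.05 ]
spindle_axis [292. 250.] 0.87 [ 0.531 -0.148  0.046]
fixture [275. 243.] 0.69 [ 0.508 -0.071  0.012]
0.6 [1.01105187e-05 9.80189278e-01 1.98063068e-01 5.58330750e-06] -0.0187
```

View pics/scene0.png

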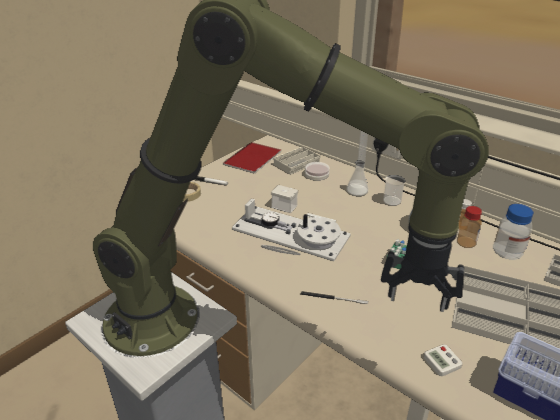

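View pics/side0.png

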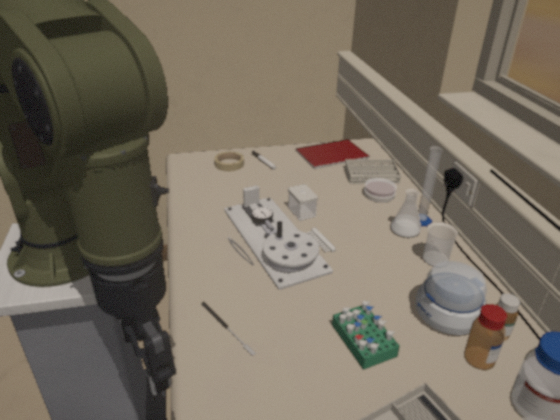

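```bash
cat >> h.py <<'E'
def down(psi): return [0,np.cos(psi/2),np.sin(psi/2),0]
def wrist():
    from scipy.spatial.transform import Rotation as Ro
    s=get_state(); im,d=vision.grab_frame("wrist"); c=vision.camera_info("wrist")
    w,x,y,z=s["eef_rot"]; T=np.eye(4); T[:3,:3]=Ro.from_quat([x,y,z,w]).as_matrix(); T[:3,3]=s["tcp_pos"]
    return im,d,T@np.array(c["hand_eye"]),np.array(c["mtx"])
def wz(M,K,px,z):
    d=M[:3,:3]@np.linalg.inv(K)@np.array([px[0],px[1],1.]); return M[:3,3]+d*(z-M[2,3])/d[2]
def wp(M,K,X):
    p=K@(M[:3,:3].T@(np.asarray(X)-M[:3,3])); return p[:2]/p[2]
E
python3 - <<'E'
from h import *
print(np.array(vision.camera_info("wrist")["hand_eye"]).round(3))
for psi in (np.radians(-75),np.radians(105)):
    print([None if (q:=ctrl.ik(p,down(psi))) is None else np.round(q,2) for p in ([.48,-.06,.38],[.46,.09,.06],[.52,-.15,.06])])
E
```

```text
[[ 0.    -0.955 -0.297  0.075]
 [ 1.     0.     0.    -0.   ]
 [-0.    -0.297  0.955 -0.143]
 [ 0.     0.     0.     1.   ]]
[array([ 0.3 ,  0.19, -0.29,  1.57,  0.06,  1.38, -2.87]), array([-0.84,  0.7 ,  0.95,  2.13, -0.86,  0.77, -2.2 ]), array([ 0.16,  0.58,  0.12,  1.93, -0.11,  0.63, -2.53])]
[array([ 0.76,  0.26, -0.92,  1.57,  0.21,  1.42,  0.08]), array([ 0.18,  0.56, -0.63,  2.11,  0.56,  0.63, -0.58]), array([ 0.63,  0.64, -0.61,  1.93,  0.53,  0.74, -0.03])]
```

Run:
```python
from h import *
ctrl.movep([.49,-.05,.30],down(np.radians(105)))
im,d,M,K=wrist(); cv2.imwrite("pics/w1.png",im); np.savez("w1.npz",M=M,K=K,d=d)
print(K.round(0).tolist(),get_state()["time"],get_state()["tcp_pos"])
for n,z in (("crank_pin",.07),("dial_centre",.04),("push_face",.05),("spindle_axis",.046),("fixture",.012)):
    for r in models.recognise("wrist",n)[:2]: print(n,np.round(r["point"]),round(r["p"],2),wz(M,K,r["point"],z).round(3))
```

```text
[[330.0, 0.0, 277.0], [0.0, 330.0, 212.0], [0.0, 0.0, 1.0]] 2.75 [ 0.49002921 -0.05131161  0.29967502]
crank_pin [295. 236.] 0.82 [ 0.528 -0.114  0.07 ]
dial_centre [297.  77.] 0.82 [0.483 0.061 0.04 ]
dial_centre [140. 277.] 0.34 [ 0.345 -0.237  0.04 ]
push_face [300.  75.] 0.72 [0.484 0.062 0.05 ]
push_face [295. 236.] 0.43 [ 0.531 -0.122  0.05 ]
spindle_axis [295. 238.] 0.88 [ 0.532 -0.126  0.046]
fixture [296. 139.] 0.88 [ 0.503 -0.008  0.012]
```

View pics/w1.png

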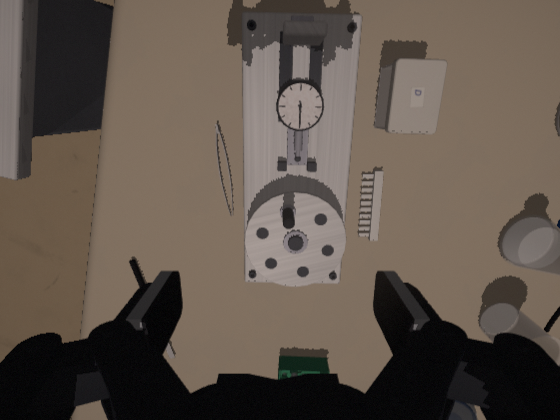

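```bash
cat > fix.py <<'E'
from h import *
f=np.load("w1.npz"); M,K,d=f["M"],f["K"],f["d"]
S=wz(M,K,(295.5,242),.053); D=wz(M,K,(300,105),.04)
u=(D-S)[:2]; L=np.linalg.norm(u); u/=L; v=np.array([u[1],-u[0]])  # u=fixture+y, v=fixture+x
E
python3 - <<'E'
from fix import *
print("S",S,"D",D,"L",L,"ang",np.degrees(np.arctan2(u[1],u[0])))
print("corners", [wz(M,K,p,.012).round(3) for p in ((245,14),(360,14),(340,282),(247,282))])
F=D[:2]+.081*u; print("face",F)
for p in (F,F+.022*v,F-.022*v): print(wp(M,K,[*p,.075]).round())
pin=wz(M,K,(288.5,209),.092); pb=wz(M,K,(288,227),.049); print(pin,pb,np.linalg.norm(pin[:2]-S[:2]),np.linalg.norm(pb[:2]-S[:2]))
print("depth nut,dial,plate",d[242,295],d[105,292],d[35,305]); print((M[2,3]-np.array([.053,.04,.075])))
E
python3 -c "
import cv2;im=cv2.imread('pics/w1.png');cv2.imwrite('pics/w1c.png',cv2.resize(im[0:295,230:370],None,fx=2,fy=2,interpolation=cv2.INTER_CUBIC))"
```

```text
S [ 0.53343302 -0.12852212  0.053     ] D [0.49399208 0.0326459  0.04      ] L 0.1659238401623874 ang 103.75113089569633
corners [array([0.407, 0.113, 0.012]), array([0.535, 0.147, 0.012]), array([ 0.62 , -0.188,  0.012]), array([ 0.489, -0.223,  0.012])]
face [0.47473797 0.11132423]
[306.  18.]
[328.  19.]
[283.  18.]
[ 0.50883726 -0.07752733  0.092     ] [ 0.51933574 -0.11279493  0.049     ] 0.0566164291587819 0.02112055303264232
depth nut,dial,plate 0.42068347 0.38402408 0.33151498
[0.38974077 0.40274077 0.36774077]
```

View pics/w1c.png

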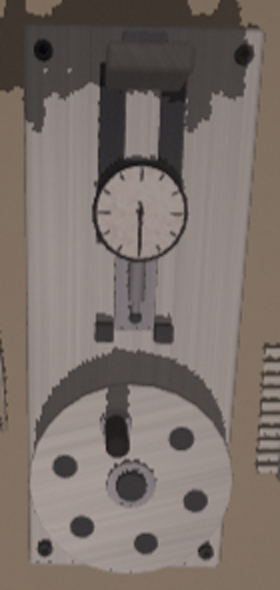

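```bash
cat >> fix.py <<'E'
PSI=np.arctan2(u[1],u[0]); F=D[:2]+.081*u
def fu(): return float(np.dot(get_state()["contact_force"][:2],u))
E
python3 - <<'E'
from fix import *
for a in ((288.5,221,.092),(288.5,208,.049)):
    p=wz(M,K,a[:2],a[2]); print(p,np.linalg.norm(p[:2]-S[:2]),(p[:2]-S[:2])@v,(p[:2]-S[:2])@u)
ctrl.close_gripper()
st=F+.045*u
ctrl.movep([*st,.16],down(PSI)); print("ok",get_state()["time"])
ctrl.movel([*st,.045],max_speed=.2)
b=fu(); print("base",b,get_state()["width"])
s=.034
log=[]
while s>-.075:
    s-=.004 if fu()-b<3 else .002
    ctrl.movel([*(F+s*u),.045],max_speed=.06)
    f=fu()-b; log.append((round(s,3),round(f,1),round(float((get_state()["tcp_pos"][:2]-F)@u),4)))
    if f>16: break
print(log,get_state()["time"])
im,d,M2,K=wrist(); cv2.imwrite("pics/w2.png",im)
E
```

```text
[ 0.51257655 -0.09107811  0.092     ] 0.042860784804470475 -0.011358037892148416 0.04132846294378305
[ 0.51326944 -0.08843136  0.049     ] 0.04487581745364761 -0.01005585867377905 0.04373463957169518
ok 4.75
base 0.7548119141663941 -0.0002552744355362729
[(0.03, -0.8, 0.0292), (0.026, -0.3, 0.0258), (0.022, -0.7, 0.0218), (0.018, -1.4, 0.0177), (0.014, -1.3, 0.0137), (0.01, -0.8, 0.0097), (0.006, 1.7, 0.0064), (0.002, 2.7, 0.0023), (-0.002, 2.6, -0.002), (-0.006, 2.7, -0.0061), (-0.01, 2.9, -0.0102), (-0.014, 1.5, -0.0142), (-0.018, 2.7, -0.0182), (-0.022, 1.6, -0.0222), (-0.026, 2.4, -0.0262), (-0.03, 2.7, -0.0301), (-0.034, 2.0, -0.0342), (-0.038, 2.7, -0.0379), (-0.042, 12.5, -0.0387), (-0.044, 18.4, -0.0387)] 10.625
```

View pics/w2.png

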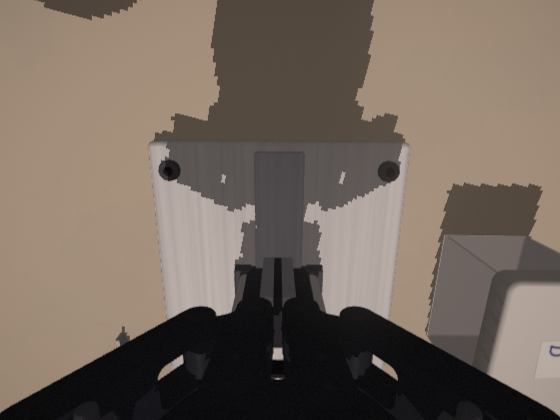

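Run:
```python
from fix import *
p=get_state()["tcp_pos"][:2]
ctrl.movel([*(p+.02*u),.05],max_speed=.15)
ctrl.movel([*(p+.02*u),.13],max_speed=.25)
c=S[:2]+.06*u
ctrl.movep([*c,.19],down(PSI))
im,d,M2,K=wrist(); cv2.imwrite("pics/w3.png",im); np.savez("w3.npz",M=M2,K=K,d=d); print(get_state()["time"])
for n in ("dial_centre","spindle_axis","crank_pin"): print(n,[(np.round(r["point"]),round(r["p"],2)) for r in models.recognise("wrist",n)[:1]])
```

```text
12.2583
dial_centre [(array([277.,  90.]), 0.93)]
spindle_axis [(array([278., 242.]), 0.97)]
crank_pin [(array([281., 241.]), 0.57)]
```

View pics/w3.png

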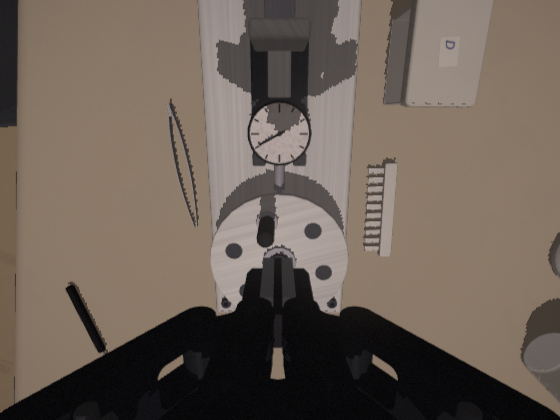

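```bash
cat >> fix.py <<'E'
from scipy.ndimage import map_coordinates
g=np.load("w3.npz"); DH=wz(g["M"],g["K"],(279.5,133),.04)[:2]
def needle(im=None,M=None,K=None):
    if im is None: im,_,M,K=wrist()
    gr=cv2.cvtColor(im,cv2.COLOR_BGR2GRAY).astype(float)
    best=None
    th=np.radians(np.arange(0,360,2)); r=np.arange(.005,.0171,.001)
    for dx in np.arange(-.004,.0041,.001):
        for dy in np.arange(-.004,.0041,.001):
            C=DH+dx*v+dy*u
            P=C[None,None]+r[None,:,None]*(-np.cos(th)[:,None,None]*u-np.sin(th)[:,None,None]*v)
            X=np.concatenate([P,np.full(P.shape[:2]+(1,),.041)],2).reshape(-1,3)
            q=(X-M[:3,3])@M[:3,:3]@K.T; q=q[:,:2]/q[:,2:]
            I=map_coordinates(gr,[q[:,1],q[:,0]],order=1,mode="nearest").reshape(len(th),-1)
            m=I.mean(1)/np.median(I); m=(m+np.roll(m,1)+np.roll(m,-1))/3; k=m.argmin()
            if best is None or m[k]<best[0]: best=(m[k],th[k])
    return round(float(best[1]),2),round(float(best[0]),2)
def pinpos(a,R=.042,S0=None): # a: CCW angle from fixture +y, degrees
    a=np.radians(a); return (S[:2] if S0 is None else S0)+R*(np.cos(a)*u-np.sin(a)*v)
def pinang(p): d=p[:2]-S[:2]; return float(np.degrees(np.arctan2(-d@v,d@u)))
E
python3 - <<'E'
from fix import *
S2=wz(g["M"],g["K"],(279,252),.053); print("S check",S[:2],S2[:2],"DH-S",np.linalg.norm(DH-S[:2]),(DH-S[:2])@v)
print("pin w3", pinang(wz(g["M"],g["K"],(266,238),.092)), wz(g["M"],g["K"],(266,238),.092), pinpos(14))
print(needle(cv2.imread("pics/w3.png"),g["M"],g["K"]))
ctrl.ungrasp()
p=pinpos(14)
ctrl.movep([*p,.15],down(PSI)); ctrl.movel([*p,.058],max_speed=.2)
ctrl.close_gripper(20)
s=get_state(); print(s["width"],s["contact_force"],s["tcp_pos"],s["time"])
im,d,M2,K=wrist(); cv2.imwrite("pics/w4.png",im); print(needle(im,M2,K))
E
```

```text
S check [ 0.53343302 -0.12852212] [ 0.53070498 -0.11816749] DH-S 0.11645075045156071 0.00017640412979616716
pin w3 14.676179052786273 [ 0.51371711 -0.09209982  0.092     ] [ 0.51387647 -0.09135303]
(1.08, 0.34)
0.0127910506858949 [-2.70474514 -1.40839277  6.11346442] [ 0.51385439 -0.09144769  0.05829809] 14.75
(1.08, 0.27)
```

View pics/w4.png

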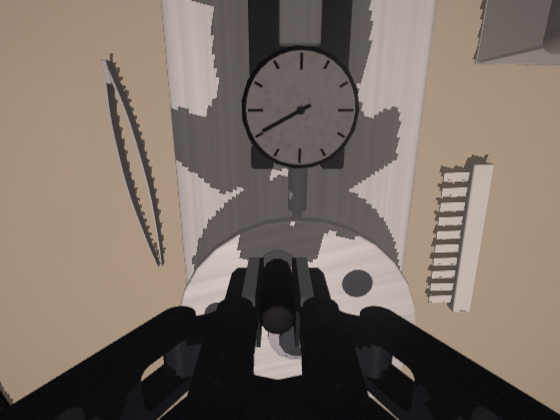

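Run:
```python
from fix import *
a=14; log=[]; mx=0
while a>-58:
    a-=6; ctrl.movel([*pinpos(a),.058],max_speed=.08)
    s=get_state(); n=needle(); log.append((a,round(pinang(s["tcp_pos"]),1),*n,np.round(s["contact_force"][:2],0).tolist()))
    mx=max(mx,n[0])
    if n[0]>4.1 or n[0]<mx-.15: break
for l in log: print(l)
print(get_state()["time"],get_state()["width"])
```

```text
(8, 7.4, 1.08, 0.26, [-1.0, 0.0])
(2, 1.3, 1.08, 0.24, [-0.0, 0.0])
(-4, -4.7, 1.08, 0.24, [-1.0, -0.0])
(-10, -10.7, 1.12, 0.22, [1.0, -0.0])
(-16, -16.7, 1.08, 0.2, [0.0, 0.0])
(-22, -22.7, 1.08, 0.17, [0.0, 1.0])
(-28, -28.6, 1.08, 0.19, [-0.0, -1.0])
(-34, -34.6, 1.12, 0.21, [0.0, 1.0])
(-40, -40.6, 1.05, 0.23, [0.0, 1.0])
(-46, -46.5, 1.12, 0.24, [0.0, 0.0])
(-52, -52.3, 1.22, 0.16, [0.0, 0.0])
(-58, -58.1, 1.82, 0.13, [-0.0, 1.0])
18.4 0.013347350201053607
```

Run:
```python
from fix import *
for a in (-64,-70,-76,-82,-88,-94,-100,-105):
    ctrl.movel([*pinpos(a),.058],max_speed=.09)
    if a>-75: print(a,pinang(get_state()["tcp_pos"]),needle())
s=get_state(); print(pinang(s["tcp_pos"]),s["contact_force"],s["time"],s["width"])
ctrl.ungrasp(); p=s["tcp_pos"][:2]
ctrl.movel([*p,.14],max_speed=.25)
ctrl.movep([*(S[:2]+.05*u),.17],down(PSI))
im,d,M2,K=wrist(); cv2.imwrite("pics/w5.png",im); print(needle(im,M2,K),get_state()["time"])
```

```text
-64 -64.04906698110744 (2.37, 0.14)
-70 -69.97602119870442 (2.83, 0.09)
-105.22720169963421 [-0.08970799  0.63734512  6.4771218 ] 20.5 0.013173723510967152
(4.26, 0.31) 22.1333
```

View pics/w5.png

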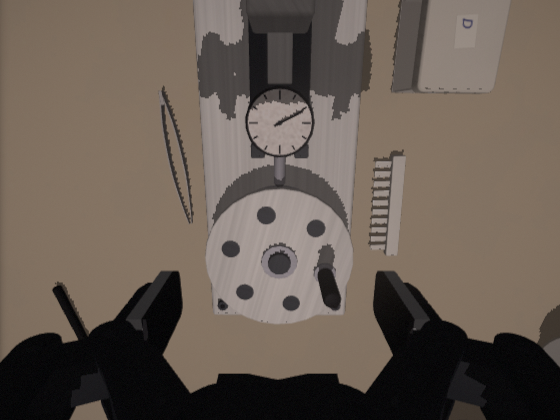

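```bash
python3 -c "
from h import *
print(ticket.close_job())"
```

```text
the job is handed in; nothing more can be done
None
```

I pushed the carriage home against its stops and turned the cam until the main lobe pressed the plunger in. The last picture, taken with the gripper raised clear, reads the needle at about 4.26 rad (4.24 is the main lobe's top). The loose things looked undisturbed, and I handed the job in at about 22 s; no verdict came back.

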